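Sort the washed moulds back into their trays

ROBOT

A 6-joint arm with a two-finger parallel gripper is mounted at the origin on the work surface. World frame = base frame: x ahead of the robot, y to its left, z up, the work surface at z = 0. Lengths are in mm, angles in rad, forces in N, time in s.
With the tool pointing down it reaches from about 300 to 775 mm from the base axis. Payload 14.6 kg.
Tool frame: the origin (TCP) lies at the very end of the fingers, on their centre line; the grasp point (between the pads) lies 19 mm behind it; z points along the fingers, y is the line along which they close (so a half turn about z gives the same grasp; the last joint's range is limited). The gripper opens to 94 mm and grips with 3 to 60 N. Pads are 16 mm wide; open, the fingers measure 119 mm over their backs; the gripper's body (75 mm by 177 mm) begins 78 mm behind the grasp point.
Start: joints at [1.15, 0.3, 1.521, -0, 1.321, -0.067], TCP at [190.552, 515.925, 182.346] pointing down, gripper open.
Joint ranges: [-3.03, 3.03], [-0.79, 2.21], [0.23, 2.52], [-1.04, 4.18], [0, 3.07], [-2.55, 2.55]. Speed limits (rad/s): [2.22, 2.22, 2.57, 3.14, 3.14, 3.14].

INTERFACE

Orientations are given as [roll, pitch, yaw] about the fixed x, y, z axes, in that order (R = Rz(yaw) Ry(pitch) Rx(roll)).
In Python, from cell import manip, camera, get_calibration gives the robot as it stands.
- The arm moves only by the tool arm_command, never from a script. Its argument "targets" is a list of rows, each an object of numbers: "hand": the opening, from -1 (shut) to 1 (fully open), so that 0 is half open; "x", "y", "z": the shift along the tool's x, y, z in m; "yaw": the turn about the tool's z in rad. In form: [{"hand": .., "x": .., "y": .., "z": .., "yaw": ..}, ...]. A call has 1 to 10 rows; each row shifts and turns the commanded pose from where the row before left it, along the tool's axes as they then stand; what a row does not reach is not made up. A row lasts 1/10 s, in which the tool goes at most 50 mm and 8.59 degrees, less where a joint would pass 70% of its speed; a pose out of reach is approached as far as the arm can. A call is refused whole if a number of a shift passes 0.05 or a number of a turn 0.15, either way. A call with a gripper value outside its range is refused whole. The fingers move at their own pace and stop on an object; "newtons" is the grip in N (left out, the last holds). Time passes only in rows, so rows that do not move let the fingers close. It gives the time, the measured TCP pose, the force, the opening and the grip force at its end, in the units of the state.
- manip.read_state(): the state, without advancing time (a new reading comes with each control period).
- camera(name): name is "side" or "top"; returns the picture (384x512x3 uint8, red, green, blue); there is no depth.
- get_calibration(name): a dict with "K" (3x3 intrinsics, pixels), "cam_to_world" (4x4, takes a point from camera to world coordinates). Camera axes: x right, y up, looking along -z (the intrinsics and any distortion apply to the point x, -y, -z); pixel columns grow to the right and rows downward; lengths in mm; the calibration is good to about 2 mm. A picture is of the moment at which its call begins. get_calibration takes no time and is no camera call.
- manip.sign_off(): hands the job in; it is judged then, once.
The state is a dict: "clock": time; "joints": joint angles; "qd": joint speeds; "effort": joint torques, N m; "eef_pos": TCP position; "eef_rot": TCP orientation; "wrist_force": force on the tool from outside, world axes, zero at the start; "moment": the same for the moment, N m; "finger_gap": finger opening in mm; "finger_force": force on a finger pad.
Only numpy, scipy, OpenCV 4.12 (cv2) and the standard library are available. Lean on these libraries where they do the work, as an engineer would, in place of code of your own. Each camera call takes 0.05 s, during which the arm holds its last target. There are 200 camera calls.

TASK

Put the four loose steel moulds from the white board away in the black trays, each with its own kind: both loose ring moulds in the tray that already holds a ring, the square one in the tray with the square, the dariole in the tray with the dariole. Stand each one upright and flat on the tray's floor, and do not push aside or tip the moulds already stored there.

Things in the scene. Friction and masses are not known exactly. Their poses are not given: they have to be found in the camera images.
- ring_tray: Fixed black open tray, one of three alike in changing places. 176 x 162 mm (x, y) over its flange; inside 158 x 144 mm; rim 20 mm and inner floor 3 mm above the bench. Origin: centre of its underside, on the bench; z up; x away from the robot within 0.3 rad. One ring mould already stands in its far half, centre 36 to 46 mm along +x from the middle; the near (-x) half is empty.
- square_tray: Fixed black open tray, one of three alike in changing places. 176 x 162 mm (x, y) over its flange; inside 158 x 144 mm; rim 20 mm and inner floor 3 mm above the bench. Origin: centre of its underside, on the bench; z up; x away from the robot within 0.3 rad. One square mould already stands in its far half, centre 36 to 46 mm along +x from the middle; the near (-x) half is empty.
- dariole_tray: Fixed black open tray, one of three alike in changing places. 176 x 162 mm (x, y) over its flange; inside 158 x 144 mm; rim 20 mm and inner floor 3 mm above the bench. Origin: centre of its underside, on the bench; z up; x away from the robot within 0.3 rad. One dariole mould already stands in its far half, centre 36 to 46 mm along +x from the middle; the near (-x) half is empty.
- ring_large: Plain steel ring mould, a tube open at both ends: outside diameter 60 mm, 50 mm tall, wall 3 mm, about 90 g. Origin: centre of its underside; z up. Starts upright on the white board (top 12 mm above the bench), in a row along world y with the other loose moulds, centres 75 mm or more apart.
- ring_small: Plain steel ring mould, a tube open at both ends: outside diameter 40 mm, 50 mm tall, wall 3 mm, about 60 g. Origin: centre of its underside; z up. Starts upright on the white board (top 12 mm above the bench), in a row along world y with the other loose moulds, centres 75 mm or more apart.
- square_loose: Steel square mould, open at both ends: 50 x 50 mm outside, 50 mm tall, wall 3 mm, about 90 g; x and y axes square to its sides. Origin: centre of its underside; z up. Starts upright on the white board (top 12 mm above the bench), in a row along world y with the other loose moulds, centres 75 mm or more apart. Turned up to 0.35 rad.
- dariole_loose: Steel dariole (pudding mould) standing mouth down: closed flat top 45 mm across, sides widening to 53 mm, rim 58 mm across and 3 mm high at the foot, 55 mm tall, about 70 g. Origin: centre of its underside; z up. Starts upright on the white board (top 12 mm above the bench), in a row along world y with the other loose moulds, centres 75 mm or more apart.
- ring_stored: Plain steel ring mould, a tube open at both ends: outside diameter 50 mm, 50 mm tall, wall 3 mm, about 75 g. Origin: centre of its underside; z up. Stands in the ring tray. Already in its tray at the start, and to be left where it stands.
- square_stored: Steel square mould, open at both ends: 50 x 50 mm outside, 50 mm tall, wall 3 mm, about 90 g; x and y axes square to its sides. Origin: centre of its underside; z up. Stands in the square tray, turned up to 0.2 rad from it. Already in its tray at the start, and to be left where it stands.
- dariole_stored: Steel dariole (pudding mould) standing mouth down: closed flat top 45 mm across, sides widening to 53 mm, rim 58 mm across and 3 mm high at the foot, 55 mm tall, about 70 g. Origin: centre of its underside; z up. Stands in the dariole tray. Already in its tray at the start, and to be left where it stands.
Things that resemble listed ones, but are neither listed nor needed, are in the scene too. What is shaped like the ring_small but yellow is not meant. Leave any red look-alike of the square_loose alone.

How it is judged (in metres and radians):
At the end, for the whole second after the job is handed in: Every mould, loose or stored, stands in the tray of its kind at rest: underside within 6 mm of the tray's floor, upright within 0.1 rad, centre within 75 mm (x) and 68 mm (y) of the tray's middle (x of ring_large in the frame of ring_tray between -0.075 and 0.075 m and y of ring_large in the frame of ring_tray between -0.068 and 0.068 m and z of ring_large in the frame of ring_tray between -0.002 and 0.009 m and angle between each of ring_large, ring_small, square_loose, dariole_loose, ring_stored, square_stored, dariole_stored's own z axis and vertical below 0.1 rad and linear speed of each of ring_large, ring_small, square_loose, dariole_loose, ring_stored, square_stored, dariole_stored below 0.01 m/s and angular speed of each of ring_large, ring_small, square_loose, dariole_loose, ring_stored, square_stored, dariole_stored below 0.15 rad/s and x of ring_small in the frame of ring_tray between -0.075 and 0.075 m and y of ring_small in the frame of ring_tray between -0.068 and 0.068 m and z of ring_small in the frame of ring_tray between -0.002 and 0.009 m and x of square_loose in the frame of square_tray between -0.075 and 0.075 m and y of square_loose in the frame of square_tray between -0.068 and 0.068 m and z of square_loose in the frame of square_tray between -0.002 and 0.009 m and x of dariole_loose in the frame of dariole_tray between -0.075 and 0.075 m and y of dariole_loose in the frame of dariole_tray between -0.068 and 0.068 m and z of dariole_loose in the frame of dariole_tray between -0.002 and 0.009 m and x of ring_stored in the frame of ring_tray between -0.075 and 0.075 m and y of ring_stored in the frame of ring_tray between -0.068 and 0.068 m and z of ring_stored in the frame of ring_tray between -0.002 and 0.009 m and x of square_stored in the frame of square_tray between -0.075 and 0.075 m and y of square_stored in the frame of square_tray between -0.068 and 0.068 m and z of square_stored in the frame of square_tray between -0.002 and 0.009 m and x of dariole_stored in the frame of dariole_tray between -0.075 and 0.075 m and y of dariole_stored in the frame of dariole_tray between -0.068 and 0.068 m and z of dariole_stored in the frame of dariole_tray between -0.002 and 0.009 m); the robot touches nothing.
It fails at once if a mould already stored in a tray is pushed more than 15 mm from its place or tipped by more than 0.35 rad (distance of any of ring_stored, square_stored, dariole_stored from where it was at the start of the episode above 0.015 m or angle between any of ring_stored, square_stored, dariole_stored's own z axis and vertical above 0.35 rad).
It also fails if it takes over 99 s, if anything falls off the work surface, if the arm or the gripper's body presses on something with over 40 N, if the wrist force passes 120 N, or if a joint passes its speed limit or range.

## Working session

There is one attempt and no reset: what is moved stays moved. The work goes in short steps, Python scripts to look and compute and a tool call to move; the robot and the scene stay as the last step left them, time stands still between calls to the robot, and variables do not carry over. Pictures are saved under pics/ and viewed, at most 14 in all, crops included, and the job is handed in when it is done.

Besides the shell and the picture viewer there is one more tool, called after ">>>" as name([rows], argument=value, ...), one row to a line, values as JSON. arm_command: Moves the arm, as the interface text tells. Its arguments: {"type":"object","properties":{"targets":{"type":"array"},"newtons":{"type":"number"}},"required":["targets"]}

```bash
mkdir -p pics
python3 - <<'E'
from cell import manip,camera,get_calibration
import cv2,numpy as np
for n in("top","side"):
    im=camera(n); cv2.imwrite(f"pics/{n}0.png",cv2.resize(im[:,:,::-1],None,fx=1.5,fy=1.5,interpolation=cv2.INTER_CUBIC)); np.save(f"pics/{n}0.npy",im)
    c=get_calibration(n);print(n,np.round(c["K"],1).tolist(),np.round(c["cam_to_world"],3).tolist(),[k for k in c])
s=manip.read_state();print(s)
E
```

```text
top [[489.4, 0.0, 255.0], [0.0, 489.4, 186.2], [0.0, 0.0, 1.0]] [[0.005, 0.982, -0.187, 355.008], [-1.0, 0.007, 0.013, 9.213], [0.014, 0.187, 0.982, 1273.625], [0.0, 0.0, 0.0, 1.0]] ['K', 'cam_to_world']
side [[355.3, 0.0, 253.7], [0.0, 355.3, 193.3], [0.0, 0.0, 1.0]] [[-0.998, 0.026, -0.053, 504.268], [-0.058, -0.545, 0.836, 731.444], [-0.007, 0.838, 0.546, 520.724], [0.0, 0.0, 0.0, 1.0]] ['K', 'cam_to_world']
{'clock': 0.1, 'joints': array([ 1.15039028e+00,  3.00382009e-01,  1.52152328e+00,  1.31333722e-05,
        1.32067285e+00, -6.66163782e-02]), 'qd': array([ 8.39913875e-04,  2.32380534e-05, -1.53411237e-03,  3.52956318e-04,
       -1.28974939e-04, -4.65129907e-04]), 'effort': array([ 1.89027873e-03, -5.32638967e+01, -3.53287768e+01,  7.09854439e-02,
        2.34634423e-02, -8.92676712e-05]), 'eef_pos': array([190.45477352, 515.70266283, 181.8596539 ]), 'eef_rot': array([-3.14061020e+00, -7.82941425e-05,  2.78779968e+00]), 'wrist_force': array([0.02728902, 0.34654896, 0.20721309]), 'moment': array([-0.07473695,  0.0257723 , -0.04877926]), 'finger_force': 0.0, 'finger_gap': 94.43215400798293}
```

View pics/top0.png

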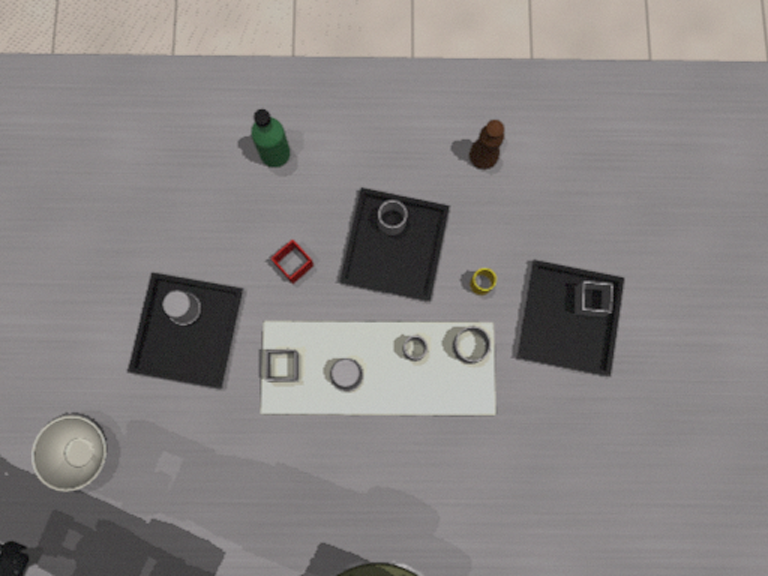

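View pics/side0.png

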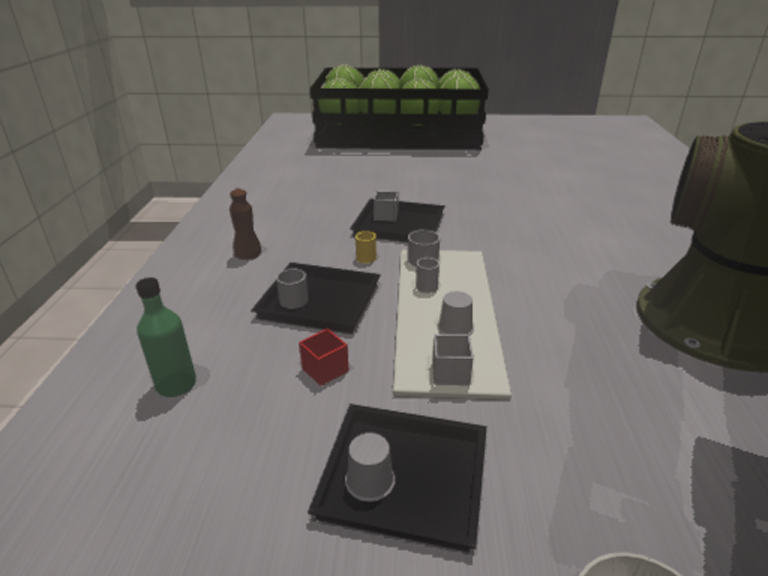

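Pixels below are in the 1.5x views.

- **Trays in the top view:** dariole on the left (185,330), ring in the centre (395,245), square on the right (570,318).
- **Loose moulds on the board:** square (281,366), dariole (346,374), small ring (414,348), large ring (471,345).
- **Look-alikes:** the red square (293,262) and the yellow ring (484,281) are off the board and the wrong colour, so I leave them. The steel ones on the board fit the description.

Next I confirm this in an enlarged crop.

Run:
```python
import cv2,numpy as np
t=np.load("pics/top0.npy")[:,:,::-1]; s=np.load("pics/side0.npy")[:,:,::-1]
a=cv2.resize(t[205:285,165:335],None,fx=4.5,fy=4.5,interpolation=cv2.INTER_CUBIC)
cv2.imwrite("pics/topc.png",a)
b=cv2.resize(s[120:265,165:345],None,fx=4,fy=4,interpolation=cv2.INTER_CUBIC)
cv2.imwrite("pics/sidec.png",b)
```

```text
(no output)
```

View pics/topc.png

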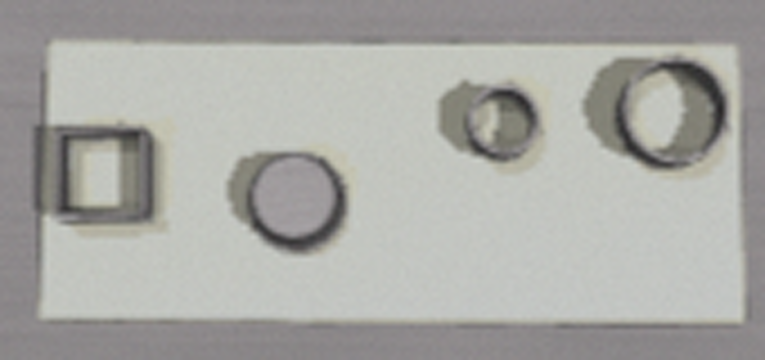

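View pics/sidec.png

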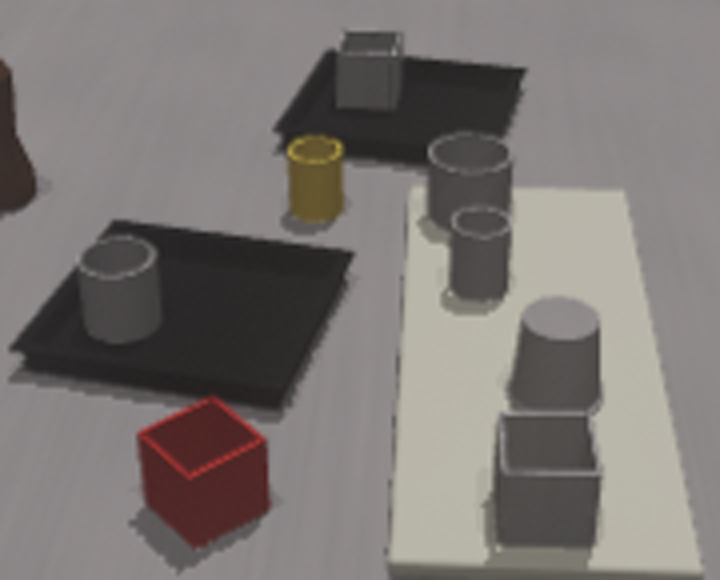

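Confirmed by the crop: the four steel moulds are on the board, and the red and yellow look-alikes are off it. Top crop rim centres are square (107,174), dariole (293,196), small ring (502,122) and large ring (671,112). Next I triangulate.

```bash
cat > h.py <<'E'
import numpy as np,cv2
from cell import get_calibration
def ray(n,p):
    c=get_calibration(n);K=c["K"];T=np.array(c["cam_to_world"])
    d=np.array([(p[0]-K[0][2])/K[0][0],-(p[1]-K[1][2])/K[1][1],-1]);d=T[:3,:3]@d
    return T[:3,3],d/np.linalg.norm(d)
def plane(n,p,z):
    o,d=ray(n,p);return o+d*(z-o[2])/d[2]
def tri(p,q):
    o,d=ray("top",p);a,b=ray("side",q)
    t=np.linalg.lstsq(np.c_[d,-b],a-o,rcond=None)[0]
    x,y=o+d*t[0],a+b*t[1];return (x+y)/2,np.linalg.norm(x-y)
up=lambda p,s,o:(np.array(p)+.5)/s-.5+np.array(o)
def trays(im,n):
    m=(im.max(2)<62).astype(np.uint8);m=cv2.morphologyEx(m,cv2.MORPH_CLOSE,np.ones((25,25)) if n=="top" else np.ones((9,9)))
    out=[]
    for c in cv2.findContours(m,0,2)[0]:
        if cv2.contourArea(c)>900:out.append((cv2.contourArea(c),cv2.minAreaRect(c),cv2.approxPolyDP(cv2.convexHull(c),5,True)[:,0].tolist()))
    return out
E
python3 - <<'E'
from h import *
T={"square":(107,174),"dariole":(293,196),"small":(502,122),"large":(671,112)}
S={"square":(548,441),"dariole":(560,320),"small":(481,222),"large":(470,154)}
for k in T:
    p=up(T[k],4.5,(165,205));q=up(S[k],4,(165,120))
    x,e=tri(p,q);print(k,x.round(1),round(e,1),plane("top",p,67 if k=="dariole" else 62).round(1))
for n in("top","side"):
    im=np.load(f"pics/{n}0.npy")
    for a,r,c in trays(im,n):
        print(n,a,c)
        if n=="top":
            print("  corners",[plane(n,p,20)[:2].round(0).tolist() for p in c])
E
```

```text
square [442.2 156.5  58.8] 1.2 [441.4 156.2  62. ]
dariole [430.3  54.2  65. ] 1.1 [429.7  54.2  67. ]
small [472.5 -60.2  61.9] 2.9 [471.1 -60.1  62. ]
large [ 478.7 -153.6   62.3] 3.1 [ 477.2 -153.4   62. ]
top 4084.0 [[101, 182], [160, 192], [147, 257], [86, 247]]
  corners [[602.0, 393.0], [576.0, 239.0], [409.0, 265.0], [434.0, 420.0]]
top 4395.5 [[302, 231], [355, 174], [415, 185], [406, 249], [309, 240]]
  corners [[477.0, -129.0], [628.0, -270.0], [600.0, -427.0], [433.0, -395.0], [454.0, -146.0]]
top 3807.5 [[241, 126], [298, 137], [286, 199], [227, 187]]
  corners [[757.0, 30.0], [728.0, -122.0], [560.0, -88.0], [591.0, 65.0]]
side 8347.5 [[234, 270], [323, 285], [316, 365], [210, 346], [206, 340]]
side 2101.0 [[252, 183], [234, 221], [168, 206], [194, 175]]
side 9727.5 [[511, 82], [511, 248], [461, 237], [425, 207], [462, 94]]
side 5416.5 [[324, 55], [320, 99], [210, 97], [207, 58], [218, 45], [318, 44]]
```

Run:
```python
from h import *
v=lambda p:(np.array(p)+.5)/1.5-.5
sq=[(535,262),(623,277),(610,375),(517,358)]
C={"square":[plane("top",v(p),20)[:2] for p in sq],
"ring":[plane("top",p,20)[:2] for p in [[241,126],[298,137],[286,199],[227,187]]],
"dariole":[plane("top",p,20)[:2] for p in [[101,182],[160,192],[147,257],[86,247]]]}
st={"square":((597,297),(371,43),53),"ring":((392,215),(119,257),53),"dariole":((176,303),None,58)}
for k,c in C.items():
    c=np.array(c);m=c.mean(0);d=(c[0]-c[3]+c[1]-c[2]);a=np.arctan2(d[1],d[0])
    R=np.array([[np.cos(a),-np.sin(a)],[np.sin(a),np.cos(a)]])
    s=plane("top",v(st[k][0]),st[k][2])[:2]
    print(k,m.round(0),a.round(2),"stored in tray",(R.T@(s-m)).round(0),np.linalg.norm(d)/2)
    if st[k][1]: print("  h",tri(v(st[k][0]),up(st[k][1],4,(165,120))))
    for p in [(-40,0),(-43,36),(-43,-40)]:print("  ",p,(m+R@p).round(0))
# tray rim heights: far corners in both views (dariole tray, ring tray)
print(tri((101,182),(207,344)),tri((160,192),(234,271)),tri((147,257),(323,284)),tri((227,187),up((353,254),4,(165,120)))[0])
```

```text
square [ 529. -334.] -0.2 stored in tray [ 37. -29.] 172.61053190749422
  h (array([ 560.0655047 , -370.43386978,   51.58159918]), np.float64(0.029258494357061987))
   (-40, 0) [ 490. -326.]
   (-43, 36) [ 494. -290.]
   (-43, -40) [ 479. -365.]
ring [659. -29.] -0.2 stored in tray [40. 14.] 170.11919648639565
  h (array([701.31010371, -22.62906038,  52.27143548]), np.float64(1.1027248336408075))
   (-40, 0) [620. -21.]
   (-43, 36) [624.  15.]
   (-43, -40) [609. -59.]
dariole [505. 329.] -0.16 stored in tray [37. 15.] 169.82916787011646
   (-40, 0) [466. 335.]
   (-43, 36) [468. 371.]
   (-43, -40) [456. 296.]
(array([602.44820232, 394.79331511,  13.55460641]), np.float64(1.1420343602813194)) (array([575.90146141, 239.07691652,  18.35140299]), np.float64(1.639687612269222)) (array([407.96017473, 265.0359714 ,  20.03663478]), np.float64(2.5668371249835675)) [560.63569374  61.5853381  113.06893785]
```

>>> arm_command([
  {"hand": 1,"yaw": -0.118},
  {"hand": 1,"yaw": -0.118},
  {"hand": 1,"yaw": -0.118},
  {"hand": 1},
  {"hand": 1},
], newtons=25)

```text
schema error: expected keys hand, x, y, z, yaw
```

>>> arm_command([
  {"hand": 1,"x": 0,"y": 0,"z": 0,"yaw": -0.118},
  {"hand": 1,"x": 0,"y": 0,"z": 0,"yaw": -0.118},
  {"hand": 1,"x": 0,"y": 0,"z": 0,"yaw": -0.118},
  {"hand": 1,"x": 0,"y": 0,"z": 0,"yaw": 0},
  {"hand": 1,"x": 0,"y": 0,"z": 0,"yaw": 0},
], newtons=25)

```text
clock: 0.6
eef_pos: [190.5, 515.8, 182.2]
eef_rot: [-3.141, -0.0, 3.138]
wrist_force: [0.2, -0.2, -0.3]
finger_gap: 94.1
finger_force: 0.0
```

>>> arm_command([
  {"hand": 1,"x": -0.028,"y": -0.04,"z": 0,"yaw": 0},
  {"hand": 1,"x": -0.028,"y": -0.04,"z": 0,"yaw": 0},
  {"hand": 1,"x": -0.028,"y": -0.04,"z": 0,"yaw": 0},
  {"hand": 1,"x": -0.028,"y": -0.04,"z": 0,"yaw": 0},
  {"hand": 1,"x": -0.028,"y": -0.04,"z": 0,"yaw": 0},
  {"hand": 1,"x": -0.028,"y": -0.04,"z": 0,"yaw": 0},
  {"hand": 1,"x": -0.028,"y": -0.04,"z": 0,"yaw": 0},
  {"hand": 1,"x": -0.028,"y": -0.04,"z": 0,"yaw": 0},
  {"hand": 1,"x": -0.028,"y": -0.04,"z": 0,"yaw": 0},
  {"hand": 1,"x": 0,"y": 0,"z": 0,"yaw": 0},
])

```text
clock: 1.6
eef_pos: [444.8, 152.0, 182.2]
eef_rot: [-3.141, 0.0, 3.133]
wrist_force: [-1.0, 1.1, 0.3]
finger_gap: 94.0
finger_force: 0.0
```

>>> arm_command([
  {"hand": 1,"x": 0.002,"y": 0.004,"z": 0.03,"yaw": 0},
  {"hand": 1,"x": 0,"y": 0,"z": 0.03,"yaw": 0},
  {"hand": 1,"x": 0,"y": 0,"z": 0.03,"yaw": 0},
  {"hand": 1,"x": 0,"y": 0,"z": 0.015,"yaw": 0},
  {"hand": 1,"x": 0,"y": 0,"z": 0,"yaw": 0},
])

```text
clock: 2.1
eef_pos: [439.2, 160.1, 75.6]
eef_rot: [-3.141, -0.004, 3.14]
wrist_force: [0.2, -0.1, 0.4]
finger_gap: 94.0
finger_force: 0.0
```

```bash
cat > look.py <<'E'
import sys,cv2;from cell import camera
n,o,x0,y0,x1,y1,f=sys.argv[1:];x0,y0,x1,y1=map(int,(x0,y0,x1,y1))
im=camera(n)[y0:y1,x0:x1,::-1];cv2.imwrite(f"pics/{o}.png",cv2.resize(im,None,fx=float(f),fy=float(f),interpolation=cv2.INTER_CUBIC))
E
python3 look.py side s1 200 90 400 270 3
```

```text
(no output)
```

View pics/s1.png

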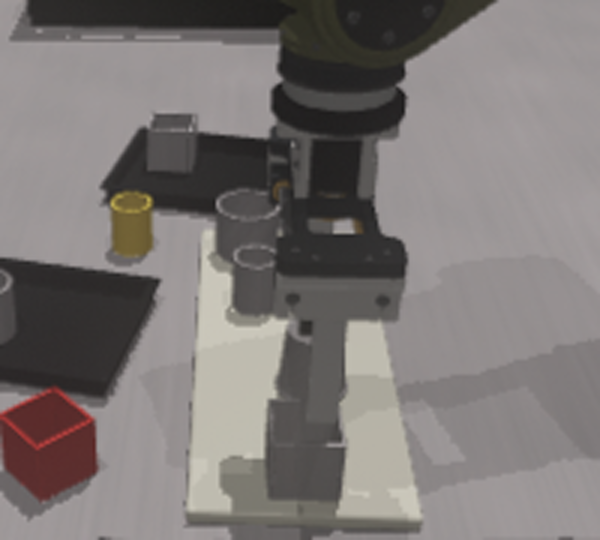

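Run:
```python
from h import *
from cell import manip
c=get_calibration("side");T=np.linalg.inv(np.array(c["cam_to_world"]));K=c["K"]
def pr(P):
    q=T@np.r_[P,1];return ((K[0][0]*q[0]/-q[2]+K[0][2]-200)*3+1,(K[1][1]*-q[1]/-q[2]+K[1][2]-90)*3+1)
for P in [(439,213,76),(442,181,12),(417,181,62),(467,181,62),(442,206,90)]:print(P,np.round(pr(P)))
print(manip.read_state()["eef_pos"])
```

```text
(439, 213, 76) [319. 456.]
(442, 181, 12) [304. 496.]
(417, 181, 62) [347. 442.]
(467, 181, 62) [272. 439.]
(442, 206, 90) [315. 432.]
[440.07865331 160.27996862  77.04071102]
```

The side view shows the open gripper over the square mould: finger tip at (322,415), mould face from 268 to 345. This matches my projection to about 2 mm.

>>> arm_command([
  {"hand": 1,"x": -0.003,"y": -0.004,"z": 0,"yaw": 0},
  {"hand": 1,"x": 0,"y": 0,"z": 0.015,"yaw": 0},
  {"hand": 1,"x": 0,"y": 0,"z": 0.015,"yaw": 0},
  {"hand": 1,"x": 0,"y": 0,"z": 0.013,"yaw": 0},
  {"hand": 1,"x": 0,"y": 0,"z": 0,"yaw": 0},
  {"hand": 0,"x": 0,"y": 0,"z": 0,"yaw": 0},
  {"hand": -0.3,"x": 0,"y": 0,"z": 0,"yaw": 0},
  {"hand": -0.3,"x": 0,"y": 0,"z": 0,"yaw": 0},
  {"hand": -0.3,"x": 0,"y": 0,"z": 0,"yaw": 0},
  {"hand": -0.3,"x": 0,"y": 0,"z": 0,"yaw": 0},
])

```text
clock: 3.15
eef_pos: [443.8, 156.1, 34.6]
eef_rot: [3.141, 0.0, -3.141]
wrist_force: [-0.3, 1.0, 0.3]
finger_gap: 57.6
finger_force: 0.3
```

>>> arm_command([
  {"hand": -1,"x": 0,"y": 0,"z": 0,"yaw": 0},
  {"hand": -1,"x": 0,"y": 0,"z": 0,"yaw": 0},
  {"hand": -1,"x": 0,"y": 0,"z": 0,"yaw": 0},
  {"hand": -1,"x": 0,"y": 0,"z": 0,"yaw": 0},
  {"hand": -1,"x": 0,"y": 0,"z": -0.02,"yaw": 0},
  {"hand": -1,"x": 0,"y": 0,"z": -0.04,"yaw": 0},
  {"hand": -1,"x": 0,"y": 0,"z": -0.04,"yaw": 0},
  {"hand": -1,"x": 0,"y": 0,"z": -0.02,"yaw": 0},
  {"hand": -1,"x": 0,"y": 0,"z": 0,"yaw": 0},
])

```text
clock: 4.05
eef_pos: [444.7, 156.2, 156.8]
eef_rot: [3.141, 0.004, -3.141]
wrist_force: [-0.1, -0.0, -1.2]
finger_gap: 49.4
finger_force: 25.0
```

>>> arm_command([
  {"hand": -1,"x": -0.0045,"y": -0.03,"z": 0,"yaw": 0},
  {"hand": -1,"x": -0.0045,"y": -0.049,"z": 0,"yaw": 0},
  {"hand": -1,"x": -0.0045,"y": -0.049,"z": 0,"yaw": 0},
  {"hand": -1,"x": -0.0045,"y": -0.049,"z": 0,"yaw": 0},
  {"hand": -1,"x": -0.0045,"y": -0.049,"z": 0,"yaw": 0},
  {"hand": -1,"x": -0.0045,"y": -0.049,"z": 0,"yaw": 0},
  {"hand": -1,"x": -0.0045,"y": -0.049,"z": 0,"yaw": 0},
  {"hand": -1,"x": -0.0045,"y": -0.049,"z": 0,"yaw": 0},
  {"hand": -1,"x": -0.0045,"y": -0.049,"z": 0,"yaw": 0},
  {"hand": -1,"x": -0.0045,"y": -0.03,"z": 0,"yaw": 0},
])

```text
clock: 5.05
eef_pos: [487.7, -298.9, 152.2]
eef_rot: [3.14, -0.002, 3.14]
wrist_force: [0.6, 1.2, -0.8]
finger_gap: 49.3
finger_force: 25.0
```

>>> arm_command([
  {"hand": -1,"x": 0,"y": -0.02,"z": 0,"yaw": 0},
  {"hand": -1,"x": 0,"y": -0.005,"z": 0,"yaw": 0},
  {"hand": -1,"x": 0,"y": 0,"z": 0,"yaw": 0},
  {"hand": -1,"x": 0,"y": 0,"z": 0,"yaw": 0},
])

```text
clock: 5.45
eef_pos: [488.7, -319.9, 153.8]
eef_rot: [3.141, -0.001, -3.141]
wrist_force: [-0.0, 0.1, -1.5]
finger_gap: 49.3
finger_force: 25.0
```

```bash
python3 look.py top t1 290 120 470 280 3.3
```

```text
(no output)
```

View pics/t1.png

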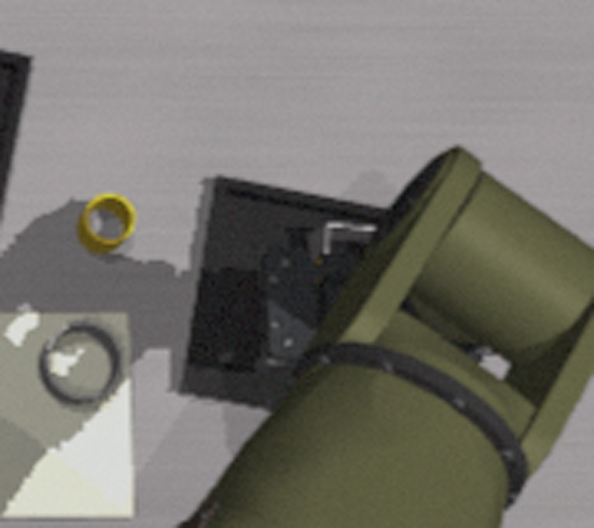

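The arm hides the spot in the top view. The yellow ring (107,222) and the large ring (80,362) are undisturbed. I lower on the measured pose.

>>> arm_command([
  {"hand": -1,"x": 0,"y": 0,"z": 0.03,"yaw": 0},
  {"hand": -1,"x": 0,"y": 0,"z": 0.035,"yaw": 0},
  {"hand": -1,"x": 0,"y": 0,"z": 0.025,"yaw": 0},
  {"hand": -1,"x": 0,"y": 0,"z": 0.015,"yaw": 0},
  {"hand": -1,"x": 0,"y": 0,"z": 0.01,"yaw": 0},
  {"hand": -1,"x": 0,"y": 0,"z": 0.007,"yaw": 0},
  {"hand": -1,"x": 0,"y": 0,"z": 0.003,"yaw": 0},
  {"hand": -1,"x": 0,"y": 0,"z": 0.002,"yaw": 0},
  {"hand": -1,"x": 0,"y": 0,"z": 0.001,"yaw": 0},
  {"hand": -1,"x": 0,"y": 0,"z": 0,"yaw": 0},
])

```text
clock: 6.5
eef_pos: [488.8, -321.2, 26.7]
eef_rot: [-3.141, 0.0, -3.141]
wrist_force: [0.3, -0.9, -1.7]
finger_gap: 49.8
finger_force: 25.0
```

>>> arm_command([
  {"hand": -1,"x": 0,"y": 0,"z": 0.001,"yaw": 0},
  {"hand": -1,"x": 0,"y": 0,"z": 0,"yaw": 0},
  {"hand": 0.4,"x": 0,"y": 0,"z": 0,"yaw": 0},
  {"hand": 0.4,"x": 0,"y": 0,"z": 0,"yaw": 0},
  {"hand": 0.4,"x": 0,"y": 0,"z": 0,"yaw": 0},
  {"hand": 0.4,"x": 0,"y": 0,"z": 0,"yaw": 0},
  {"hand": 0.4,"x": 0,"y": 0,"z": -0.02,"yaw": 0},
  {"hand": 0.4,"x": 0,"y": 0,"z": -0.04,"yaw": 0},
  {"hand": 0.4,"x": 0,"y": 0,"z": -0.04,"yaw": 0},
  {"hand": 1,"x": 0,"y": 0,"z": -0.03,"yaw": 0},
])

```text
clock: 7.5
eef_pos: [489.0, -321.2, 158.0]
eef_rot: [-3.14, 0.002, -3.141]
wrist_force: [-0.2, 0.1, -0.7]
finger_gap: 70.7
finger_force: 0.0
```

>>> arm_command([
  {"hand": 1,"x": 0.0025,"y": 0.042,"z": 0,"yaw": 0},
  {"hand": 1,"x": 0.0025,"y": 0.042,"z": 0,"yaw": 0},
  {"hand": 1,"x": 0.0025,"y": 0.042,"z": 0,"yaw": 0},
  {"hand": 1,"x": 0.0025,"y": 0.042,"z": 0,"yaw": 0},
  {"hand": 1,"x": 0,"y": 0,"z": 0,"yaw": 0},
  {"hand": 1,"x": 0,"y": 0,"z": 0.03,"yaw": 0},
  {"hand": 1,"x": 0,"y": 0,"z": 0.03,"yaw": 0},
  {"hand": 1,"x": 0,"y": 0,"z": 0,"yaw": 0},
])

```text
clock: 8.3
eef_pos: [477.0, -152.8, 92.4]
eef_rot: [3.14, -0.005, 3.142]
wrist_force: [-1.0, -0.3, 0.2]
finger_gap: 94.2
finger_force: 0.0
```

```bash
python3 look.py top t2 160 120 440 290 2.8
```

```text
(no output)
```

View pics/t2.png

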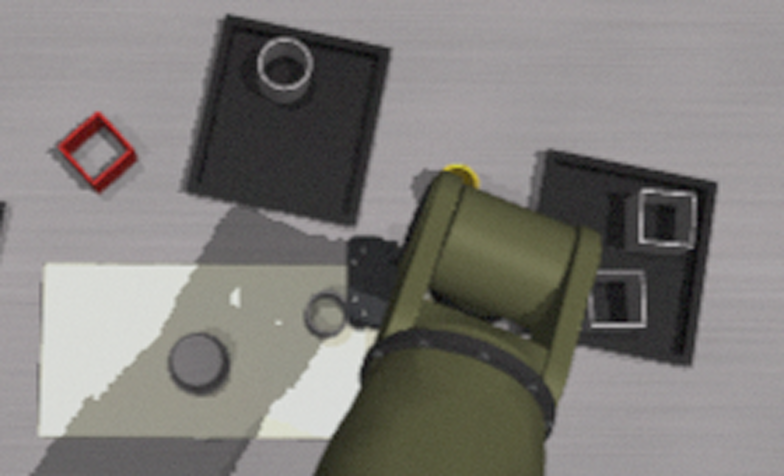

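The square now stands in its tray at (618,298), clear of the stored one at (667,218). Next is the large ring.

>>> arm_command([
  {"hand": 1,"x": 0,"y": 0,"z": 0.03,"yaw": 0},
  {"hand": 1,"x": 0,"y": 0,"z": 0.02,"yaw": 0},
  {"hand": 1,"x": 0,"y": 0,"z": 0.01,"yaw": 0},
  {"hand": 1,"x": 0,"y": 0,"z": 0,"yaw": 0},
  {"hand": 1,"x": 0,"y": 0,"z": 0,"yaw": 0},
])

```text
clock: 8.85
eef_pos: [479.4, -153.4, 36.7]
eef_rot: [-3.141, 0.002, -3.142]
wrist_force: [0.4, -0.2, 0.8]
finger_gap: 93.6
finger_force: 0.0
```

>>> arm_command([
  {"hand": 0,"x": 0,"y": 0,"z": 0,"yaw": 0},
  {"hand": -1,"x": 0,"y": 0,"z": 0,"yaw": 0},
  {"hand": -1,"x": 0,"y": 0,"z": 0,"yaw": 0},
  {"hand": -1,"x": 0,"y": 0,"z": 0,"yaw": 0},
  {"hand": -1,"x": 0,"y": 0,"z": 0,"yaw": 0},
  {"hand": -1,"x": 0,"y": 0,"z": 0,"yaw": 0},
  {"hand": -1,"x": 0,"y": 0,"z": 0,"yaw": 0},
])

```text
clock: 9.55
eef_pos: [478.8, -153.1, 35.5]
eef_rot: [-3.141, 0.0, -3.141]
wrist_force: [-0.2, -0.7, 2.9]
finger_gap: 57.7
finger_force: 25.0
```

>>> arm_command([
  {"hand": -1,"x": 0,"y": 0,"z": -0.02,"yaw": 0},
  {"hand": -1,"x": 0,"y": 0,"z": -0.03,"yaw": 0},
  {"hand": -1,"x": 0,"y": 0,"z": -0.04,"yaw": 0},
  {"hand": -1,"x": 0,"y": 0,"z": -0.03,"yaw": 0},
  {"hand": -1,"x": 0,"y": 0,"z": 0,"yaw": 0},
])

```text
clock: 10.05
eef_pos: [480.2, -153.5, 159.1]
eef_rot: [-3.139, 0.006, -3.141]
wrist_force: [-0.9, -0.1, -1.4]
finger_gap: 57.6
finger_force: 25.0
```

```bash
python3 look.py side s2 190 70 370 220 4
```

```text
(no output)
```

View pics/s2.png

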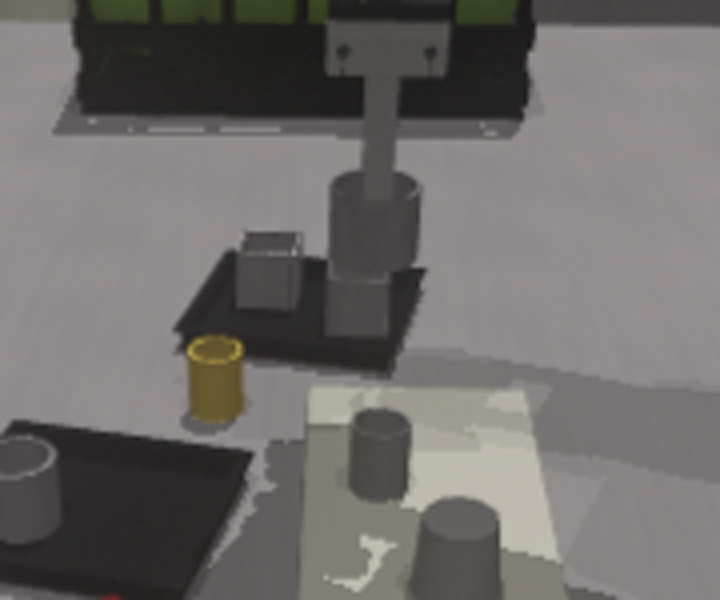

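The large ring is held upright and centred at (375,225). The placed square sits flat behind it. Next I move to the near-left part of the ring tray.

>>> arm_command([
  {"hand": -1,"x": -0.029,"y": 0.034,"z": 0,"yaw": 0},
  {"hand": -1,"x": -0.029,"y": 0.034,"z": 0,"yaw": 0},
  {"hand": -1,"x": -0.029,"y": 0.034,"z": 0,"yaw": 0},
  {"hand": -1,"x": -0.029,"y": 0.034,"z": 0,"yaw": 0},
  {"hand": -1,"x": -0.029,"y": 0.034,"z": 0,"yaw": 0},
  {"hand": -1,"x": 0,"y": 0,"z": 0,"yaw": 0},
  {"hand": -1,"x": 0,"y": 0,"z": 0,"yaw": 0},
  {"hand": -1,"x": 0,"y": 0,"z": 0.03,"yaw": 0},
  {"hand": -1,"x": 0,"y": 0,"z": 0.03,"yaw": 0},
  {"hand": -1,"x": 0,"y": 0,"z": 0,"yaw": 0},
])

```text
clock: 11.1
eef_pos: [620.8, 15.9, 90.9]
eef_rot: [3.141, -0.008, 3.141]
wrist_force: [-1.0, -0.4, -1.3]
finger_gap: 57.8
finger_force: 25.0
```

>>> arm_command([
  {"hand": -1,"x": 0,"y": 0,"z": 0.025,"yaw": 0},
  {"hand": -1,"x": 0,"y": 0,"z": 0.018,"yaw": 0},
  {"hand": -1,"x": 0,"y": 0,"z": 0.01,"yaw": 0},
  {"hand": -1,"x": 0,"y": 0,"z": 0.008,"yaw": 0},
  {"hand": -1,"x": 0,"y": 0,"z": 0.004,"yaw": 0},
  {"hand": -1,"x": 0,"y": 0,"z": 0.002,"yaw": 0},
  {"hand": -1,"x": 0,"y": 0,"z": 0,"yaw": 0},
  {"hand": -1,"x": 0,"y": 0,"z": 0,"yaw": 0},
])

```text
clock: 11.9
eef_pos: [624.0, 17.0, 28.9]
eef_rot: [-3.142, 0.001, -3.141]
wrist_force: [0.9, -0.4, -0.7]
finger_gap: 57.6
finger_force: 25.0
```

>>> arm_command([
  {"hand": -1,"x": 0,"y": 0,"z": 0.002,"yaw": 0},
  {"hand": -1,"x": 0,"y": 0,"z": 0,"yaw": 0},
  {"hand": 0.55,"x": 0,"y": 0,"z": 0,"yaw": 0},
  {"hand": 0.55,"x": 0,"y": 0,"z": 0,"yaw": 0},
  {"hand": 0.55,"x": 0,"y": 0,"z": 0,"yaw": 0},
  {"hand": 0.55,"x": 0,"y": 0,"z": 0,"yaw": 0},
  {"hand": 0.55,"x": 0,"y": 0,"z": -0.02,"yaw": 0},
  {"hand": 0.55,"x": 0,"y": 0,"z": -0.04,"yaw": 0},
  {"hand": 0.55,"x": 0,"y": 0,"z": -0.04,"yaw": 0},
  {"hand": 0.55,"x": 0,"y": 0,"z": -0.03,"yaw": 0},
])

```text
clock: 12.9
eef_pos: [624.0, 17.0, 159.1]
eef_rot: [-3.141, 0.002, -3.141]
wrist_force: [-0.8, 0.4, -0.1]
finger_gap: 72.7
finger_force: 0.0
```

>>> arm_command([
  {"hand": 0.55,"x": 0.03,"y": -0.0154,"z": 0,"yaw": 0},
  {"hand": 0.55,"x": 0.03,"y": -0.0154,"z": 0,"yaw": 0},
  {"hand": 0.55,"x": 0.03,"y": -0.0154,"z": 0,"yaw": 0},
  {"hand": 0.55,"x": 0.03,"y": -0.0154,"z": 0,"yaw": 0},
  {"hand": 0.55,"x": 0.031,"y": -0.0154,"z": 0,"yaw": 0},
  {"hand": 0.55,"x": 0,"y": 0,"z": 0,"yaw": 0},
  {"hand": 0.55,"x": 0,"y": 0,"z": 0.03,"yaw": 0},
  {"hand": 0.55,"x": 0,"y": 0,"z": 0.03,"yaw": 0},
  {"hand": 0.55,"x": 0,"y": 0,"z": 0,"yaw": 0},
  {"hand": 0.55,"x": 0,"y": 0,"z": 0,"yaw": 0},
])

```text
clock: 13.9
eef_pos: [473.1, -59.9, 97.0]
eef_rot: [3.142, -0.0, -3.141]
wrist_force: [-0.0, 0.3, -0.1]
finger_gap: 73.2
finger_force: 0.0
```

>>> arm_command([
  {"hand": 0.55,"x": 0,"y": 0,"z": 0.03,"yaw": 0},
  {"hand": 0.55,"x": 0,"y": 0,"z": 0.02,"yaw": 0},
  {"hand": 0.55,"x": 0,"y": 0,"z": 0.012,"yaw": 0},
  {"hand": 0.55,"x": 0,"y": 0,"z": 0,"yaw": 0},
  {"hand": 0,"x": 0,"y": 0,"z": 0,"yaw": 0},
  {"hand": -1,"x": 0,"y": 0,"z": 0,"yaw": 0},
  {"hand": -1,"x": 0,"y": 0,"z": 0,"yaw": 0},
  {"hand": -1,"x": 0,"y": 0,"z": 0,"yaw": 0},
  {"hand": -1,"x": 0,"y": 0,"z": 0,"yaw": 0},
  {"hand": -1,"x": 0,"y": 0,"z": 0,"yaw": 0},
])

```text
clock: 14.9
eef_pos: [472.9, -60.1, 34.7]
eef_rot: [-3.141, 0.001, -3.141]
wrist_force: [-0.3, -0.5, 4.0]
finger_gap: 38.5
finger_force: 25.0
```

>>> arm_command([
  {"hand": -1,"x": 0,"y": 0,"z": 0,"yaw": 0},
  {"hand": -1,"x": 0,"y": 0,"z": 0,"yaw": 0},
])

```text
clock: 15.1
eef_pos: [472.9, -60.1, 34.6]
eef_rot: [-3.141, 0.001, -3.141]
wrist_force: [-0.1, -0.8, 4.9]
finger_gap: 38.4
finger_force: 25.0
```

>>> arm_command([
  {"hand": -1,"x": 0,"y": 0,"z": -0.02,"yaw": 0},
  {"hand": -1,"x": 0,"y": 0,"z": -0.04,"yaw": 0},
  {"hand": -1,"x": 0,"y": 0,"z": -0.04,"yaw": 0},
  {"hand": -1,"x": 0,"y": 0,"z": -0.02,"yaw": 0},
  {"hand": -1,"x": -0.034,"y": 0.002,"z": 0,"yaw": 0},
  {"hand": -1,"x": -0.034,"y": 0,"z": 0,"yaw": 0},
  {"hand": -1,"x": -0.034,"y": 0,"z": 0,"yaw": 0},
  {"hand": -1,"x": -0.034,"y": 0,"z": 0,"yaw": 0},
  {"hand": -1,"x": 0,"y": 0,"z": 0,"yaw": 0},
  {"hand": -1,"x": 0,"y": 0,"z": 0,"yaw": 0},
])

```text
clock: 16.1
eef_pos: [608.2, -57.9, 153.2]
eef_rot: [3.141, -0.002, -3.141]
wrist_force: [-0.2, 0.8, -1.3]
finger_gap: 38.6
finger_force: 25.0
```

```bash
python3 look.py side s3 150 90 350 240 3.6
```

```text
(no output)
```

View pics/s3.png

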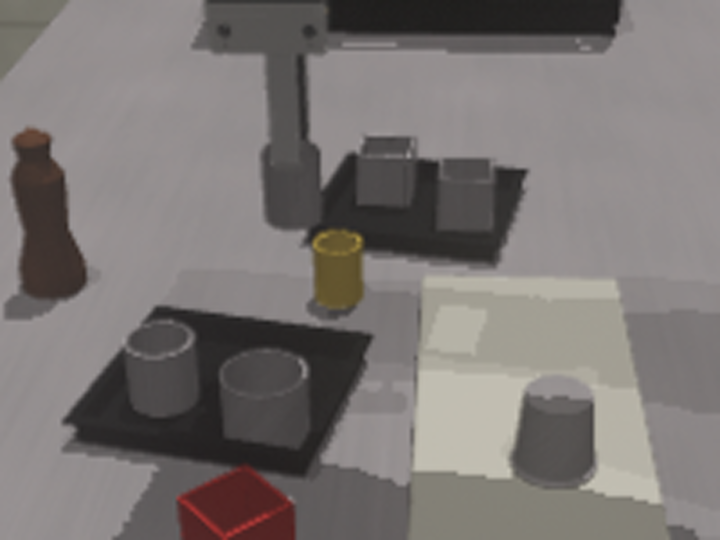

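The large ring stands flat at (265,395), beside the stored ring (162,368). The small ring is held upright at (292,185). Next I lower it.

>>> arm_command([
  {"hand": -1,"x": 0,"y": 0,"z": 0.03,"yaw": 0},
  {"hand": -1,"x": 0,"y": 0,"z": 0.035,"yaw": 0},
  {"hand": -1,"x": 0,"y": 0,"z": 0.025,"yaw": 0},
  {"hand": -1,"x": 0,"y": 0,"z": 0.015,"yaw": 0},
  {"hand": -1,"x": 0,"y": 0,"z": 0.01,"yaw": 0},
  {"hand": -1,"x": 0,"y": 0,"z": 0.008,"yaw": 0},
  {"hand": -1,"x": 0,"y": 0,"z": 0.004,"yaw": 0},
  {"hand": -1,"x": 0,"y": 0,"z": 0.001,"yaw": 0},
  {"hand": -1,"x": 0,"y": 0,"z": 0,"yaw": 0},
  {"hand": -1,"x": 0,"y": 0,"z": 0,"yaw": 0},
])

```text
clock: 17.15
eef_pos: [609.0, -58.0, 26.9]
eef_rot: [-3.141, 0.001, -3.141]
wrist_force: [-0.3, -0.4, -0.4]
finger_gap: 38.4
finger_force: 25.0
```

>>> arm_command([
  {"hand": 0.2,"x": 0,"y": 0,"z": 0,"yaw": 0},
  {"hand": 0.2,"x": 0,"y": 0,"z": 0,"yaw": 0},
  {"hand": 0.2,"x": 0,"y": 0,"z": 0,"yaw": 0},
  {"hand": 0.2,"x": 0,"y": 0,"z": 0,"yaw": 0},
  {"hand": 0.2,"x": 0,"y": 0,"z": -0.02,"yaw": 0},
  {"hand": 0.2,"x": 0,"y": 0,"z": -0.04,"yaw": 0},
  {"hand": 0.2,"x": 0,"y": 0,"z": -0.04,"yaw": 0},
  {"hand": 1,"x": 0,"y": 0,"z": -0.03,"yaw": 0},
  {"hand": 1,"x": 0,"y": 0,"z": 0,"yaw": 0},
])

```text
clock: 18.05
eef_pos: [610.4, -58.3, 161.1]
eef_rot: [-3.14, 0.007, -3.141]
wrist_force: [0.2, 0.0, 0.1]
finger_gap: 68.8
finger_force: 0.0
```

>>> arm_command([
  {"hand": 1,"x": 0.0356,"y": 0.0225,"z": 0,"yaw": 0},
  {"hand": 1,"x": 0.0356,"y": 0.0225,"z": 0,"yaw": 0},
  {"hand": 1,"x": 0.0356,"y": 0.0225,"z": 0,"yaw": 0},
  {"hand": 1,"x": 0.0356,"y": 0.0225,"z": 0,"yaw": 0},
  {"hand": 1,"x": 0.0356,"y": 0.0225,"z": 0,"yaw": 0},
  {"hand": 1,"x": 0,"y": 0,"z": 0,"yaw": 0},
  {"hand": 1,"x": 0,"y": 0,"z": 0.03,"yaw": 0},
  {"hand": 1,"x": 0,"y": 0,"z": 0.03,"yaw": 0},
  {"hand": 1,"x": 0,"y": 0,"z": 0,"yaw": 0},
  {"hand": 1,"x": 0,"y": 0,"z": 0,"yaw": 0},
])

```text
clock: 19.05
eef_pos: [430.9, 54.3, 96.6]
eef_rot: [-3.142, -0.001, 3.142]
wrist_force: [0.8, -0.0, 0.5]
finger_gap: 94.2
finger_force: 0.0
```

>>> arm_command([
  {"hand": 1,"x": 0,"y": 0,"z": 0.03,"yaw": 0},
  {"hand": 1,"x": 0,"y": 0,"z": 0.02,"yaw": 0},
  {"hand": 1,"x": 0,"y": 0,"z": 0.012,"yaw": 0},
  {"hand": 1,"x": 0,"y": 0,"z": 0,"yaw": 0},
  {"hand": 0,"x": 0,"y": 0,"z": 0,"yaw": 0},
  {"hand": -1,"x": 0,"y": 0,"z": 0,"yaw": 0},
  {"hand": -1,"x": 0,"y": 0,"z": 0,"yaw": 0},
  {"hand": -1,"x": 0,"y": 0,"z": 0,"yaw": 0},
  {"hand": -1,"x": 0,"y": 0,"z": 0,"yaw": 0},
  {"hand": -1,"x": 0,"y": 0,"z": 0,"yaw": 0},
])

```text
clock: 20.05
eef_pos: [430.7, 54.5, 34.5]
eef_rot: [-3.142, 0.0, -3.141]
wrist_force: [-0.1, -0.4, -0.3]
finger_gap: 49.1
finger_force: 0.0
```

>>> arm_command([
  {"hand": -1,"x": 0,"y": 0,"z": 0,"yaw": 0},
  {"hand": -1,"x": 0,"y": 0,"z": 0,"yaw": 0},
])

```text
clock: 20.25
eef_pos: [430.7, 54.5, 34.4]
eef_rot: [-3.142, 0.0, -3.141]
wrist_force: [-0.0, 0.2, 0.6]
finger_gap: 44.9
finger_force: 25.0
```

>>> arm_command([
  {"hand": -1,"x": 0,"y": 0,"z": -0.02,"yaw": 0},
  {"hand": -1,"x": 0,"y": 0,"z": -0.04,"yaw": 0},
  {"hand": -1,"x": 0,"y": 0,"z": -0.04,"yaw": 0},
  {"hand": -1,"x": 0,"y": 0,"z": -0.02,"yaw": 0},
  {"hand": -1,"x": -0.006,"y": 0.0477,"z": 0,"yaw": 0},
  {"hand": -1,"x": -0.006,"y": 0.0477,"z": 0,"yaw": 0},
  {"hand": -1,"x": -0.006,"y": 0.0477,"z": 0,"yaw": 0},
  {"hand": -1,"x": -0.006,"y": 0.0477,"z": 0,"yaw": 0},
  {"hand": -1,"x": -0.006,"y": 0.0477,"z": 0,"yaw": 0},
  {"hand": -1,"x": -0.006,"y": 0.0477,"z": 0,"yaw": 0},
])

```text
clock: 21.25
eef_pos: [466.3, 342.8, 154.1]
eef_rot: [-3.141, -0.0, -3.141]
wrist_force: [0.6, -0.9, -0.6]
finger_gap: 44.7
finger_force: 24.9
```

>>> arm_command([
  {"hand": -1,"x": 0,"y": 0,"z": 0,"yaw": 0},
  {"hand": -1,"x": 0,"y": 0,"z": 0,"yaw": 0},
  {"hand": -1,"x": 0,"y": 0,"z": 0.03,"yaw": 0},
  {"hand": -1,"x": 0,"y": 0,"z": 0.03,"yaw": 0},
  {"hand": -1,"x": 0,"y": 0,"z": 0,"yaw": 0},
  {"hand": -1,"x": 0,"y": 0,"z": 0,"yaw": 0},
])

```text
clock: 21.85
eef_pos: [466.9, 339.9, 95.3]
eef_rot: [-3.142, 0.0, 3.141]
wrist_force: [0.5, -0.4, -0.1]
finger_gap: 45.2
finger_force: 24.9
```

```bash
python3 look.py side s4 150 150 390 370 2.6
```

View pics/s4.png

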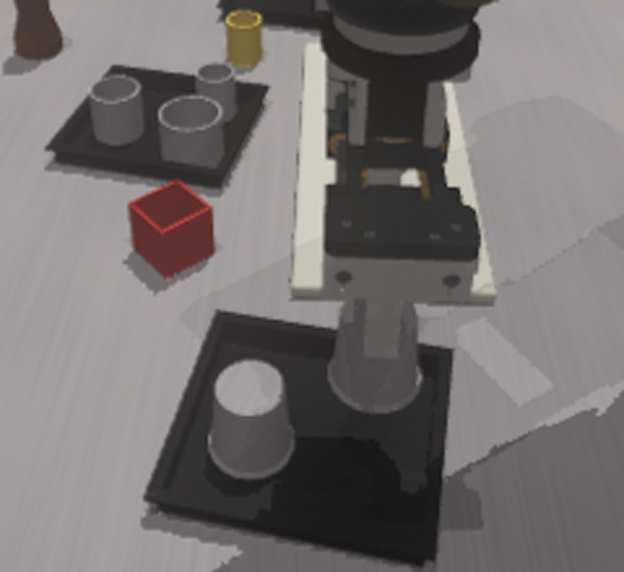

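The dariole is held upright at (375,360) over its tray. All three rings stand at (117,110), (192,130) and (217,92). I lower it and release.

>>> arm_command([
  {"hand": -1,"x": 0,"y": 0,"z": 0.025,"yaw": 0},
  {"hand": -1,"x": 0,"y": 0,"z": 0.018,"yaw": 0},
  {"hand": -1,"x": 0,"y": 0,"z": 0.012,"yaw": 0},
  {"hand": -1,"x": 0,"y": 0,"z": 0.007,"yaw": 0},
  {"hand": -1,"x": 0,"y": 0,"z": 0.004,"yaw": 0},
  {"hand": -1,"x": 0,"y": 0,"z": 0.002,"yaw": 0},
  {"hand": -1,"x": 0,"y": 0,"z": 0,"yaw": 0},
  {"hand": -1,"x": 0,"y": 0,"z": 0,"yaw": 0},
])

```text
clock: 22.7
eef_pos: [466.9, 340.8, 26.9]
eef_rot: [3.141, 0.001, -3.141]
wrist_force: [0.0, 0.7, -0.8]
finger_gap: 44.8
finger_force: 24.9
```

>>> arm_command([
  {"hand": 0.5,"x": 0,"y": 0,"z": 0,"yaw": 0},
  {"hand": 0.5,"x": 0,"y": 0,"z": 0,"yaw": 0},
  {"hand": 0.5,"x": 0,"y": 0,"z": 0,"yaw": 0},
  {"hand": 0.5,"x": 0,"y": 0,"z": 0,"yaw": 0},
  {"hand": 0.5,"x": 0,"y": 0,"z": -0.02,"yaw": 0},
  {"hand": 0.5,"x": 0,"y": 0,"z": -0.04,"yaw": 0},
  {"hand": 0.5,"x": 0,"y": 0,"z": -0.04,"yaw": 0},
  {"hand": 0.5,"x": 0,"y": 0,"z": -0.04,"yaw": 0},
  {"hand": 0.5,"x": 0,"y": 0,"z": -0.02,"yaw": 0},
  {"hand": 0.5,"x": 0,"y": 0,"z": 0,"yaw": 0},
])

```text
clock: 23.7
eef_pos: [467.5, 341.3, 189.5]
eef_rot: [3.139, 0.005, -3.141]
wrist_force: [-0.4, 0.5, -0.2]
finger_gap: 70.6
finger_force: 0.0
```

>>> arm_command([
  {"hand": 0.5,"x": 0.04,"y": 0,"z": 0,"yaw": 0},
  {"hand": 0.5,"x": 0.04,"y": 0,"z": 0,"yaw": 0},
  {"hand": 0.5,"x": 0.04,"y": 0,"z": 0,"yaw": 0},
  {"hand": 0.5,"x": 0,"y": 0,"z": 0,"yaw": 0},
  {"hand": 0.5,"x": 0,"y": 0,"z": 0,"yaw": 0},
  {"hand": 0.5,"x": 0,"y": 0,"z": 0,"yaw": 0},
])

```text
clock: 24.3
eef_pos: [347.2, 340.6, 185.7]
eef_rot: [-3.141, -0.0, 3.141]
wrist_force: [0.5, -0.3, 0.1]
finger_gap: 70.1
finger_force: 0.0
```

```bash
python3 look.py side s5 130 110 400 370 2.2; python3 look.py top t5 70 100 430 290 2.1; python3 -c "
import cv2,numpy as np
a,b=cv2.imread('pics/s5.png'),cv2.imread('pics/t5.png');print(a.shape,b.shape)"
```

```text
(572, 594, 3) (399, 756, 3)
```

View pics/s5.png

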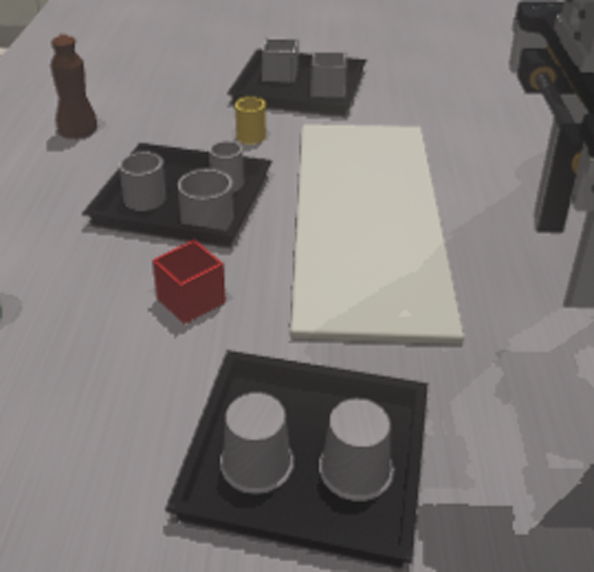

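View pics/t5.png

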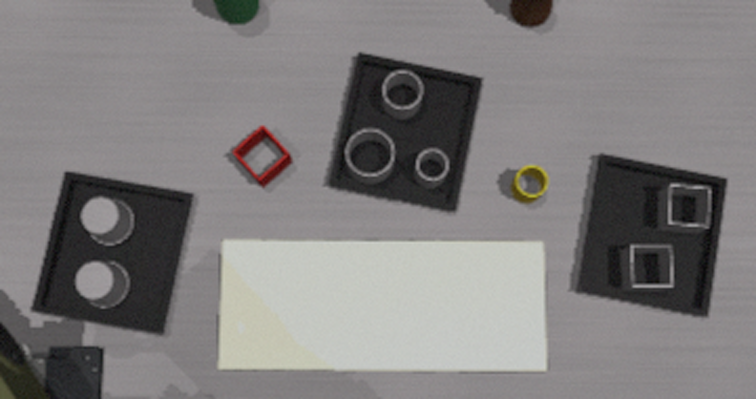

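Both views show all seven moulds upright in their own trays. The darioles are at (103,218) and (103,285), the rings at (402,92), (370,155) and (432,166), and the squares at (688,206) and (650,266). The arm is clear.

```bash
python3 -c "
from cell import manip
print(manip.sign_off())"
```

```text
the job is handed in; nothing more can be done
None
```

All four loose moulds are in the trays of their own kind, standing upright and clear of the stored moulds in the final pictures, and the job was handed in after about 24 s of robot time; sign-off returned no verdict.

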